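Turn a tile sample face up in its presentation tray

ROBOT

A 6-joint arm with a two-finger parallel gripper is mounted at the origin on a cart in front of the work surface, level with it; the furniture and walls round the work are solid. World frame = base frame: x ahead of the robot, y to its left, z up, the work surface at z = 0. Lengths are in mm, angles in degrees, forces in N, time in s.
With the tool pointing down it reaches from about 350 to 850 mm from the base axis. Payload 8.1 kg.
Tool frame: the origin (TCP) lies between the finger pads; the fingertips stand 17 mm ahead of it and the grasp point (between the pads) lies 2 mm behind it; z points along the fingers, y is the line along which they close (so a half turn about z gives the same grasp; the last joint's range is limited). The gripper opens to 85 mm and grips with 20 to 120 N. Pads are 22 mm wide; open, the fingers measure 114 mm over their backs; the gripper's body (76 mm by 85 mm) begins 54 mm behind the grasp point. The pads swing forward as they close: fully open they stand 13 mm farther back than shut.
Start: joints at [-70.726, 7.471, 85.268, -0, 87.261, -4.893], TCP at [245.662, -547.408, 248.292] pointing down, gripper open.
Joint ranges: [-169.43, 169.43], [-51.17, 129.36], [1.28, 143.12], [-76.62, 256.62], [0, 156.53], [-152.29, 152.29]. Speed limits (degrees/s): [136.94, 136.94, 159.86, 180, 180, 180].

INTERFACE

Orientations are given as [roll, pitch, yaw] about the fixed x, y, z axes, in that order (R = Rz(yaw) Ry(pitch) Rx(roll)).
In Python, from bench import sense, snapshot, hand_in, trace, place_of gives the robot as it stands.
- The arm moves only by the shell command python3 -m handwheel 'ROWS' [FORCE]. ROWS is JSON, a list of rows, each a list of 7 numbers: the opening, from -1 (shut) to 1 (fully open), then the shift along the tool's x, y, z in cm, then the turn, a rotation vector about the tool's x, y, z in rad. A call has 1 to 12 rows; each row shifts and turns the commanded pose from where the row before left it, along the tool's axes as they then stand; what a row does not reach is not made up. A row lasts 1/12 s, in which the tool goes at most 41.7 mm and 7.16 degrees, less where a joint would pass 70% of its speed; a pose out of reach is approached as far as the arm can. A call with a gripper value outside its range is refused whole. The fingers move at their own pace and stop on an object; FORCE is the grip in N (left out, the last holds). Time passes only in rows, so rows that do not move let the fingers close. It gives the time, the measured TCP pose, the force, the opening and the grip force at its end, in the units of the state.
- sense(): the state, without advancing time (a new reading comes with each control period).
- snapshot(name): name is "side" or "top" or "wrist"; returns a dict with "image" (400x640x3 uint8, red, green, blue), "intrinsics" (3x3 intrinsics, pixels), "R" (3x3) and "t" (3): a world point X has camera coordinates R X + t. Camera axes: x right, y down, z forward; pixel columns grow to the right and rows downward; lengths in mm; the calibration is good to about 2 mm. A picture is of the moment at which its call begins. There is no depth.
- hand_in(): hands the job in; it is judged then, once.
Trained networks look in a picture, given as the dict that the camera call returned (one of the last four; its "shot" number tells which), for a name from the list of things; names that differ only in an ending like _2 or _b are one class to them, and where a whole thing is asked for, a point or a joint stands for the part that bears it (a point fixed in the world has none). Each returns a list of dicts, best first, with "conf" (0 to 1); they miss things now and then, are a little off and sometimes report something else, mostly with a low value. They report only what shows in the picture. A call takes as long as a camera call.
- trace(picture, query): "pixels" (400x640 bool, what is visible of it).
- place_of(picture, query): "location" ([x, y, z] in mm, in world coordinates, good to about 4 mm: a listed point, or the origin of a listed thing).
The state is a dict: "time": time; "joint_pos": joint angles; "qd": joint speeds; "joint_efforts": joint torques, N m; "tool_pos": TCP position; "tcp_rot": TCP orientation; "ft_force": force on the tool from outside, world axes, zero at the start; "wrist_torque": the same for the moment, N m; "finger_gap": finger opening in mm; "grip_force": force on a finger pad.
Only numpy, scipy, OpenCV 4.12 (cv2) and the standard library are available. Lean on these libraries where they do the work, as an engineer would, in place of code of your own. Each camera call takes 0.05 s, during which the arm holds its last target. There are 200 camera calls.

TASK

The tile sample in the two-bay tray is lying face down in the plain bay. Work the lifter's blade in under it from the open end of the tray, turn the tile over across the middle rib into the cork-lined bay, and push it home with the lifter, face up and flat, under the spring strip and right up against the clamped stop bar without shifting the bar. Touch the tile only with the lifter and never force the lifter against tile or tray, leave the other things alone, and finally stand the lifter back on the desk on its flat blade, clear of the tray.

Things in the scene. Friction and masses are not known exactly. Their poses are not given: they have to be found in the camera images.
- tray: Dark wooden sample tray, 296 x 127 mm, fixed (all sizes in mm). Origin: desk level, under the middle rib; +x points along its length from the plain bay to the cork-lined bay, z up. The aluminium rib, 6 wide, spans it at x = 0, top at z = 17. Plain bay: x -106 to -3, side walls at |y| = 50.5 with tops at z = 18, no end wall.
- tray_mouth (a point): Middle of the open end of the channel in the plain bay, on its floor: tray frame (-106, 0, 7). The channel, 72 wide, runs along the tray's x under the tile as far as the rib. Ledges on either side of it (tops at z = 12, 5 above its floor) carry the tile. Axes as the tray's.
- tray_bay (a point): A point on the cork floor of the cork-lined bay, tray frame (71.5, 0, 12), axes as the tray's. The bay, 104 wide with bevelled side walls to z = 18, runs from the rib (x = 3) to an aluminium stop bar set across it. The bar, top z = 20, is clamped (slips at 14 N) with its tile face anywhere from x = 140 to 170: its place is not measured, feel for it. A tile home touches it, top z = 21.
- rib_top (a point): Middle of the top of the aluminium rib, tray frame (0, 0, 17), axes as the tray's. For the bay beyond it: along the stop bar, moving with it, lies a sprung steel strip 70 wide; its turned-up front edge stands 25 before the bar's face at z = 23, and it bears on a tile slid under it with 2 to 4 N, so that sliding in takes up to 8 N before the bar itself is met.
- tile: The tile sample, 98 x 98 x 9, about 0.17 kg: smooth white glazed face, rough plaster-coloured back with raised parallel bars. Origin: middle of the glazed face; its z axis points out of the back (straight up while the tile lies face down, straight down when face up). At the start it lies face down on the ledges of the plain bay, within 2 of touching the rib.
- tile_center (a point): Centre of the tile (4.5 from either side); axes as the tile's.
- lifter: Lifter, a cranked spatula, about 0.2 kg, heavy in the blade: it stands on its flat blade, handle in the air. Steel blade 100 long (x), 60 wide (y), 2.5 thick (1.5 over the last 6 at the tip). Origin: centre of the blade's underside; x points to the tip edge (x = 50), z up. From the heel (x = -50) neck and handle rise backwards at 50 degrees.
- lifter_grip (a point): Middle of the lifter's black handle, in the lifter's frame at (-107.9, 0, 70.2); axes as the lifter's. The handle is 20 wide (along y, flat sides to grip), 24 deep, 95 long; its axis runs up from the heel of the blade along (-0.643, 0, 0.766). It ends 45 above this point and goes on for 50 below it, then comes the 16 wide neck.
- mouse: Black mouse, a bystander.
- stapler: Desk stapler, a bystander.
- pencil: Pencil, a bystander.
- tape_measure: Yellow tape measure, a bystander.

How it is judged:
By the outcome, as a careful person would: the job done as asked, in the order asked, and still so for the second after the job is handed in, with the robot touching nothing.
It also fails if it takes over 66 s, if anything falls off the work surface, if the arm or the gripper's body presses on something with over 40 N, if the wrist force passes 120 N, or if a joint passes its speed limit or range.

## Working session

There is one attempt and no reset: what is moved stays moved. The work goes in short steps, Python scripts to look and compute and a shell command to move; the robot and the scene stay as the last step left them, time stands still between calls to the robot, and variables do not carry over. Pictures are saved under pics/ and viewed, at most 10 in all, crops included, and the job is handed in when it is done.

```bash
ls; mkdir -p pics; python3 - <<'E'
from bench import *
import cv2
s=sense();print({k:s[k] for k in('time','tool_pos','tcp_rot','ft_force','finger_gap')})
for n in('top','side'):
    p=snapshot(n);cv2.imwrite(f'pics/{n}0.png',p['image'][:,:,::-1])
    print(n,p['t'],p['R'])
    for q in('tray','tray_mouth','tray_bay','rib_top','tile','tile_center','lifter','lifter_grip','mouse','stapler','pencil','tape_measure'):
        print(q,[(round(d['conf'],2),[round(float(v)) for v in d['location']]) for d in place_of(p,q)[:2]])
E
```

```text
pics
{'time': 0.0, 'tool_pos': array([ 245.50234823, -546.90892876,  247.24328592]), 'tcp_rot': array([-1.79895261e+02, -1.06489243e-02,  2.41665508e+01]), 'ft_force': array([ 0.84144216,  0.27695489, -0.2604508 ]), 'finger_gap': 85.36913469505474}
top [   7.42999749  572.98834048 1022.76820313] [[-0.00413983 -0.99997858  0.0050697 ]
 [-0.98549469  0.00321964 -0.1696757 ]
 [ 0.16965574 -0.00569859 -0.98548691]]
tray [(0.92, [591, 48, 2])]
tray_mouth [(0.83, [574, -54, 10])]
tray_bay [(0.83, [600, 116, 11])]
rib_top [(0.8, [589, 47, 18]), (0.67, [599, 111, 10])]
tile [(0.75, [583, -5, 14])]
tile_center [(0.79, [581, -5, 12])]
lifter [(0.92, [526, -276, 5]), (0.61, [599, 116, 11])]
lifter_grip [(0.55, [524, -384, 71]), (0.22, [589, 49, 17])]
mouse [(0.63, [582, 371, -1]), (0.44, [393, -60, -6])]
stapler [(0.63, [730, -324, -2]), (0.61, [394, -60, -3])]
pencil [(0.62, [393, -62, 0])]
tape_measure [(0.65, [662, 440, -5])]
side [ 550.23794327  117.47492473 1367.37870056] [[-0.96648758 -0.25637185 -0.0132377 ]
 [-0.1264129   0.52017319 -0.84465356]
 [ 0.22343129 -0.81467376 -0.53514963]]
tray [(0.86, [588, 47, -2]), (0.36, [578, 370, -2])]
tray_mouth [(0.98, [575, -56, 6])]
tray_bay [(0.71, [599, 118, 14]), (0.51, [574, -53, 9])]
rib_top [(0.86, [595, 46, 19])]
tile [(0.9, [582, -6, 15]), (0.34, [586, -2, 14])]
tile_center [(0.65, [585, -4, 15])]
lifter [(0.62, [532, -280, 1])]
lifter_grip [(0.81, [525, -386, 73]), (0.67, [588, 50, -2])]
mouse [(0.8, [579, 367, -2]), (0.48, [531, -279, -2])]
stapler [(0.52, [731, -327, -2])]
pencil [(0.46, [396, -59, 2])]
tape_measure [(0.81, [658, 438, -1])]
```

View pics/top0.png

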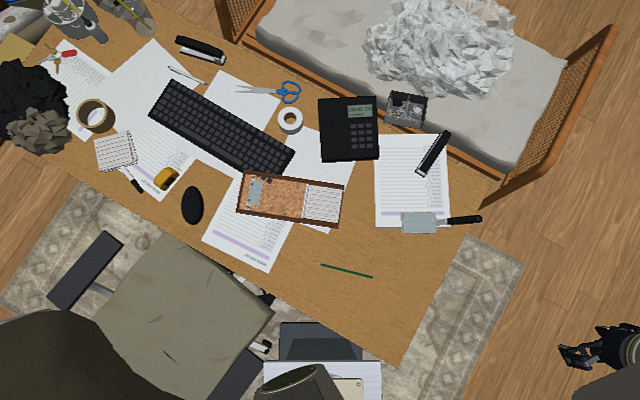

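View pics/side0.png

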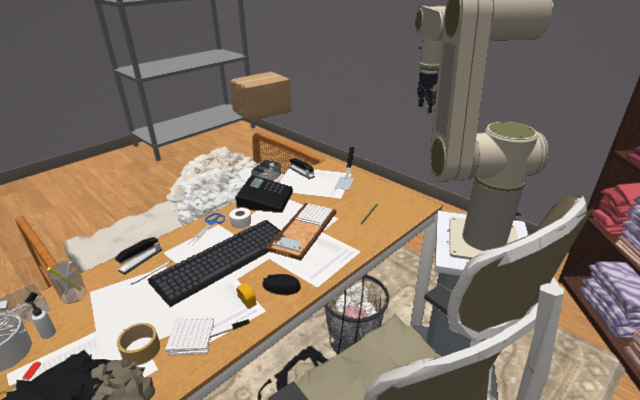

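Top view: the tray lies at about (237–343, 170–228), with the tile (white, barred) in its right bay. The lifter's blade is at (420,222) and its handle runs right to (480,219). The networks agree with the picture. The tray's +x axis is close to world +y, at a yaw of about 82°.

```bash
cat > h.py <<'E'
import numpy as np
from scipy.spatial.transform import Rotation as Ro
from bench import *
def pose(p,rpy):
    T=np.eye(4);T[:3,:3]=Ro.from_euler('xyz',rpy,degrees=True).as_matrix();T[:3,3]=p;return T
def cur():
    s=sense();return pose(s['tool_pos'],s['tcp_rot'])
def rows(T0,T1,n,g=1):
    "n equal screw rows from T0 to T1"
    from scipy.linalg import logm,expm
    E=expm(np.real(logm(np.linalg.inv(T0)@T1))/n)
    r=[g]+list(np.round(E[:3,3]/10,3))+list(np.round(Ro.from_matrix(E[:3,:3]).as_rotvec(),4))
    Ts=[T0]
    for i in range(n):Ts.append(Ts[-1]@E)
    print(n,'x',[float(v) for v in r],'mid',Ts[n//2][:3,3].round(),'end',Ts[-1][:3,3].round(1));return Ts[-1]
def grasp_R(yaw,alpha):
    "tool down with x along lifter x at yaw, then alpha (90=vertical, 130=along handle)"
    return Ro.from_euler('xyz',[180,0,yaw],degrees=True).as_matrix()@Ro.from_euler('y',alpha-90,degrees=True).as_matrix()
E
python3 - <<'E'
from h import *
T1=np.eye(4);T1[:3,:3]=grasp_R(88,90);T1[:3,3]=[520,-360,330]
T0=pose([245.662,-547.408,248.292],[180,0,24.167])
rows(T0,T1,12)
s=snapshot('wrist');Rc=s['R'];t=s['t'];C=-Rc.T@t
print('cam in tool',(np.linalg.inv(cur())@np.append(C,1)).round(1),(cur()[:3,:3].T@Rc.T).round(2),s['intrinsics'].round(1))
for i in range(3):print(sense()['tool_pos'])
E
```

```text
12 x [1.0, 2.756, 0.954, -0.681, -0.0, 0.0, -0.0928] mid [ 410. -493.  289.] end [ 520. -360.  330.]
cam in tool [  76.5   -0.  -124.7    1. ] [[ 0.   -0.95 -0.3 ]
 [ 1.    0.    0.  ]
 [-0.   -0.3   0.95]] [[323.4   0.  322.6]
 [  0.  323.4 191.6]
 [  0.    0.    1. ]]
[ 245.67093896 -547.44409408  248.32097942]
[ 245.67093896 -547.44409408  248.32097942]
[ 245.67093896 -547.44409408  248.32097942]
```

```bash
python3 -m handwheel '[[1,2.756,0.954,-0.681,0,0,-0.0928],[1,2.756,0.954,-0.681,0,0,-0.0928],[1,2.756,0.954,-0.681,0,0,-0.0928],[1,2.756,0.954,-0.681,0,0,-0.0928],[1,2.756,0.954,-0.681,0,0,-0.0928],[1,2.756,0.954,-0.681,0,0,-0.0928],[1,2.756,0.954,-0.681,0,0,-0.0928],[1,2.756,0.954,-0.681,0,0,-0.0928],[1,2.756,0.954,-0.681,0,0,-0.0928],[1,2.756,0.954,-0.681,0,0,-0.0928],[1,2.756,0.954,-0.681,0,0,-0.0928],[1,2.756,0.954,-0.681,0,0,-0.0928]]' 110; python3 -m handwheel '[[1,0,0,0,0,0,0],[1,0,0,0,0,0,0]]'
python3 - <<'E'
from h import *
import cv2
print(sense()['joint_pos'].round(1))
p=snapshot('wrist');cv2.imwrite('pics/w1.png',p['image'][:,:,::-1])
for q in('lifter','lifter_grip','tray_mouth','rib_top','tile'):
    print(q,[(round(d['conf'],2),[round(float(v)) for v in d['location']]) for d in place_of(p,q)[:2]])
m=trace(p,'lifter')[0]['pixels'];ys,xs=np.where(m);print(xs.min(),xs.max(),ys.min(),ys.max())
E
```

```text
time: 2.35
tool_pos: [521.0, -358.9, 330.0]
tcp_rot: [-180.0, -0.0, 88.2]
ft_force: [1.3, -0.1, -0.6]
finger_gap: 85.5
grip_force: 0.0
time: 2.52
tool_pos: [521.2, -358.8, 330.8]
tcp_rot: [179.9, 0.0, 88.1]
ft_force: [-0.5, -0.1, 0.7]
finger_gap: 85.1
grip_force: 0.0
[-39.2  11.5  72.3  -0.   96.1 -37.3]
lifter [(0.61, [529, -280, 3])]
lifter_grip [(0.86, [524, -385, 68])]
tray_mouth []
rib_top []
tile []
303 349 46 212
```

View pics/w1.png

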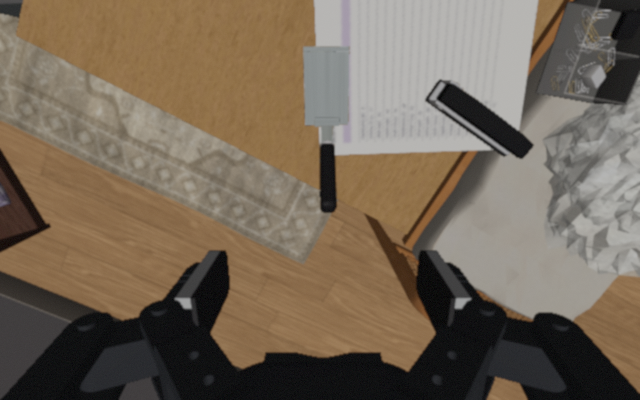

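The blade is at (304–349, 46–125) and the black handle runs down to (328, 211). The stapler is well to the right, at (480,118).

```bash
python3 - <<'E'
from h import *
import cv2
p=snapshot('wrist');m=trace(p,'lifter')[0]['pixels']
K,R,t=p['intrinsics'],p['R'],p['t'];C=-R.T@t
def ray(u,v,z):
    d=R.T@np.linalg.inv(K)@np.array([u,v,1.]);return C+d*(z-C[2])/d[2]
L=[];
for v in range(52,116,4):
    xs=np.where(m[v])[0];L.append((v,xs.min()-.0,xs.max()+1))
L=np.array(L);W=[(ray(b,a+.5,2.5),ray(c,a+.5,2.5)) for a,b,c in L]
mid=np.array([(a+b)/2 for a,b in W]);wid=[np.linalg.norm(a-b) for a,b in W]
k=np.polyfit(mid[:,1],mid[:,0],1);yaw=90-np.degrees(np.arctan(k[0]))
ys=np.where(m[:,320:335].any(1))[0]
tip=ray(326.5,ys.min(),2.5)
print('width',np.round(wid,1)[::5],'yaw',yaw,'tip',tip)
u=np.array([np.cos(np.radians(yaw)),np.sin(np.radians(yaw))])
y=tip[1];o=np.array([np.polyval(k,y),y])-50*u;g=o-107.9*u
print('origin',o,'grip',g)
h=m.copy();h[:150]=0
c=np.argwhere(h).mean(0);print('handle px',c,ray(c[1],c[0],75))
T1=np.eye(4)
for al in(140,):
    T1[:3,:3]=grasp_R(yaw,al);z=T1[:3,2]
    ax=np.array([-.643*u[0],-.643*u[1],.766])
    G=np.r_[g,70.2]+4*ax
    T1[:3,3]=G+2*z;Tp=T1.copy();Tp[:3,3]-=110*z
    a=rows(cur(),Tp,12);rows(a,T1,6);print(T1.round(3))
E
```

```text
width [59.3 60.4 58.8 59.8] yaw 88.2114042806783 tip [ 528.33793431 -230.27795349    2.5       ]
origin [ 528.54388077 -280.25359312] grip [ 525.176126   -388.10102344]
handle px [180.51284491 329.23215985] [ 525.56956073 -390.21052339   75.        ]
12 x [1.0, -1.518, 0.057, 1.105, 0.0002, 0.0727, -0.0004] mid [ 520. -438.  249.] end [ 522.5 -473.4  142.7]
6 x [1.0, -0.0, -0.0, 1.833, -0.0, -0.0, 0.0] mid [ 524. -431.  107.] end [ 525.1 -389.1   72. ]
[[ 2.00000e-02  1.00000e+00  2.40000e-02  5.25144e+02]
 [ 6.42000e-01 -3.10000e-02  7.66000e-01 -3.89140e+02]
 [ 7.66000e-01  0.00000e+00 -6.43000e-01  7.19780e+01]
 [ 0.00000e+00  0.00000e+00  0.00000e+00  1.00000e+00]]
```

```bash
python3 -m handwheel '[[1,-1.518,0.057,1.105,0,0.0727,0],[1,-1.518,0.057,1.105,0,0.0727,0],[1,-1.518,0.057,1.105,0,0.0727,0],[1,-1.518,0.057,1.105,0,0.0727,0],[1,-1.518,0.057,1.105,0,0.0727,0],[1,-1.518,0.057,1.105,0,0.0727,0],[1,-1.518,0.057,1.105,0,0.0727,0],[1,-1.518,0.057,1.105,0,0.0727,0],[1,-1.518,0.057,1.105,0,0.0727,0],[1,-1.518,0.057,1.105,0,0.0727,0],[1,-1.518,0.057,1.105,0,0.0727,0],[1,-1.518,0.057,1.105,0,0.0727,0]]'; python3 -m handwheel '[[1,0,0,0,0,0,0],[1,0,0,0,0,0,0]]'
python3 - <<'E'
from h import *
s=sense();print(s['joint_pos'].round(1))
T1=np.eye(4);T1[:3,:3]=grasp_R(88.2,140);T1[:3,3]=[525.1,-389.1,72]
rows(cur(),T1,7)
E
```

```text
time: 3.97
tool_pos: [522.3, -473.8, 142.3]
tcp_rot: [180.0, -50.1, 87.9]
ft_force: [0.7, -0.7, 0.7]
finger_gap: 85.5
grip_force: 0.0
time: 4.13
tool_pos: [520.9, -471.3, 134.0]
tcp_rot: [-179.3, -50.5, 87.3]
ft_force: [0.3, -0.0, -0.1]
finger_gap: 85.0
grip_force: 0.0
[-58.5  70.7  21.8  32.6 128.2 -45.3]
7 x [1.0, 0.07, 0.024, 1.47, -0.0001, -0.0014, -0.0014] mid [ 523. -436.  107.] end [ 525.1 -389.1   72. ]
```

```bash
python3 -m handwheel '[[1,0.07,0.024,1.2,0,0,0],[1,0.07,0.024,1.2,0,0,0],[1,0.07,0.024,1.2,0,0,0],[1,0.07,0.024,1.2,0,0,0]]';  python3 -m handwheel '[[1,0,0,0,0,0,0],[1,0,0,0,0,0,0]]'
python3 - <<'E'
from h import *
s=sense();print(s['joint_pos'].round(1),s['tool_pos'],s['tcp_rot'])
T1=np.eye(4);T1[:3,:3]=grasp_R(88.2,140);T1[:3,3]=[525.1,-389.1,72]
rows(cur(),T1,5)
E
```

```text
time: 4.47
tool_pos: [527.0, -435.4, 121.4]
tcp_rot: [179.4, -49.3, 88.5]
ft_force: [0.7, -0.1, 0.4]
finger_gap: 85.3
grip_force: 0.0
time: 4.63
tool_pos: [526.6, -434.8, 120.0]
tcp_rot: [179.6, -49.6, 88.4]
ft_force: [0.5, 0.1, -0.3]
finger_gap: 85.5
grip_force: 0.0
[-56.9  63.   35.1  31.  121.5 -48.3] [ 526.62939412 -434.80064355  120.0468816 ] [179.60994024 -49.55967658  88.36348681]
5 x [1.0, -0.143, -0.063, 1.317, 0.0009, 0.0015, 0.0004] mid [ 526. -417.  101.] end [ 525.1 -389.1   72. ]
```

```bash
python3 -m handwheel '[[1,-0.143,-0.063,1.317,0.0009,0.0015,0.0004],[1,-0.143,-0.063,1.317,0.0009,0.0015,0.0004],[1,-0.143,-0.063,1.317,0.0009,0.0015,0.0004],[1,-0.143,-0.063,1.317,0.0009,0.0015,0.0004]]';  python3 -m handwheel '[[1,0,0,0,0,0,0],[1,0,0,0,0,0,0]]'
python3 - <<'E'
from h import *
import cv2
s=sense();print(s['joint_pos'].round(1),s['tool_pos'],s['tcp_rot'])
T1=np.eye(4);T1[:3,:3]=grasp_R(88.2,140);T1[:3,3]=[525.1,-389.1,72]
rows(cur(),T1,2)
p=snapshot('wrist');cv2.imwrite('pics/w2.png',p['image'][:,:,::-1])
E
```

```text
time: 4.97
tool_pos: [524.8, -399.0, 79.5]
tcp_rot: [180.0, -50.0, 88.1]
ft_force: [0.0, -0.1, -0.2]
finger_gap: 85.1
grip_force: 0.0
time: 5.13
tool_pos: [524.5, -398.2, 78.5]
tcp_rot: [-179.8, -50.2, 88.0]
ft_force: [0.3, 0.5, 0.2]
finger_gap: 85.4
grip_force: 0.0
[-55.7  60.3  44.4  30.2 116.  -50.5] [ 524.49073972 -398.21938666   78.49793104] [-179.83430495  -50.16972798   87.97034654]
2 x [1.0, 0.043, 0.016, 0.559, 0.0001, -0.0015, -0.0013] mid [ 525. -394.   75.] end [ 525.1 -389.1   72. ]
```

View pics/w2.png

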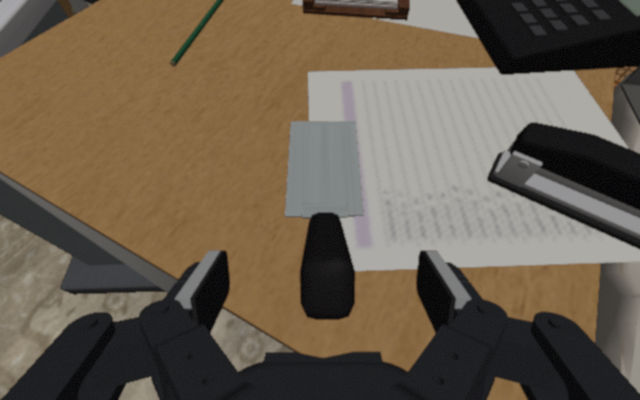

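The handle's end, at (327,290), sits midway between the pads at (205,290) and (440,290). Next I advance and close.

```bash
python3 -m handwheel '[[1,0.043,0.016,0.559,0,-0.0015,-0.0013],[1,0.043,0.016,0.559,0,-0.0015,-0.0013],[1,0,0,0,0,0,0]]';  python3 -m handwheel '[[-1,0,0,0,0,0,0],[-1,0,0,0,0,0,0],[-1,0,0,0,0,0,0],[-1,0,0,0,0,0,0],[-1,0,0,0,0,0,0],[-1,0,0,0,0,0,0],[-1,0,0,0,0,0,0],[-1,0,0,0,0,0,0]]' 110
python3 -c "
from h import *
import cv2
s=sense();print(s['joint_pos'].round(1),s['wrist_torque'])
p=snapshot('wrist');print(p['R'].tolist(),p['t'].tolist());cv2.imwrite('pics/w3.png',p['image'][:,:,::-1])
m=trace(p,'lifter')[0]['pixels'];np.save('m3.npy',m)
K,R,t=p['intrinsics'],p['R'],p['t'];C=-R.T@t
def ray(u,v,z):
    d=R.T@np.linalg.inv(K)@np.array([u,v,1.]);return C+d*(z-C[2])/d[2]
for v in range(110,205,8):
    x=np.where(m[v])[0]
    if len(x):
        a,b=ray(x.min(),v+.5,2.5),ray(x.max()+1,v+.5,2.5);print(v,a.round(1)[:2],b.round(1)[:2])
"
```

```text
time: 5.43
tool_pos: [524.8, -387.8, 69.4]
tcp_rot: [-179.9, -50.1, 88.1]
ft_force: [-0.2, 0.5, -0.2]
finger_gap: 85.2
grip_force: 0.0
time: 6.1
tool_pos: [524.5, -388.4, 69.7]
tcp_rot: [-179.9, -50.2, 88.1]
ft_force: [-0.3, -0.8, -0.3]
finger_gap: 19.0
grip_force: 107.1
[-55.3  59.5  46.6  30.1 114.5 -51. ] [-0.32230064  0.11190209  0.11113614]
[[0.9994964272331899, -0.03167348921592612, -0.0019188613759820062], [-0.027724078783121563, -0.8422519801052104, -0.5383706692089401], [0.015435912791892015, 0.538152759065438, -0.8427059632555951]] [-535.7284262194034, -240.15453805368736, 402.11416618193834]
126 [ 499.4 -236.1] [ 558.3 -238.1]
134 [ 498.7 -245.4] [ 558.3 -247.3]
142 [ 498.1 -254.3] [ 558.4 -256.3]
150 [ 498.4 -263. ] [ 557.6 -264.9]
158 [ 497.8 -271.3] [ 557.6 -273.3]
166 [ 498.  -279.4] [ 557.6 -281.4]
174 [ 497.5 -287.2] [ 556.9 -289.2]
182 [ 497.7 -294.8] [ 556.9 -296.7]
190 [ 497.2 -302.1] [ 557.  -304.1]
198 [ 496.7 -309.2] [ 556.3 -311.1]
```

```bash
cat >> h.py <<'E'
def LP(p,yaw,pitch=0):
    return pose(p,[0,pitch,yaw])
L0=LP([528.0,-280.3,0],88.2)
TG=pose([524.6,-388.3,69.6],[180,-50.2,88.1])   # tool at grasp
X=np.linalg.inv(TG)@L0                           # lifter in tool
TR=LP([590,48.5,0],81.7)
def tool_for(x,z,pitch=0,y=0,TR=TR):
    "tool pose with lifter origin at tray (x,y,z)"
    return TR@LP([x,y,z],0,pitch)@np.linalg.inv(X)
def lif():
    return cur()@X
def report(TR=TR):
    A=np.linalg.inv(TR)@lif();tip=A@[50,0,0,1];s=sense()
    print('t',round(s['time'],2),'tray: origin',A[:3,3].round(1),'tip',tip[:3].round(1),'pitch',round(float(np.degrees(np.arctan2(-A[2,0],A[0,0]))),1),'yaw',round(float(np.degrees(np.arctan2(A[1,0],A[1,1]))),1),'F(tray)',(TR[:3,:3].T@s['ft_force']).round(1),'j',s['joint_pos'].round(0))
E
python3 - <<'E'
from h import *
m=np.load('m3.npy');ys=np.where(m[:,300:345].any(1))[0];print(ys.min())
T=TG.copy();T[2,3]+=40
rows(TG,T,3,-1);rows(T,tool_for(-200,40),12,-1)
E
```

```text
121
3 x [-1.0, 1.024, -0.0, -0.853, 0.0, 0.0, 0.0] mid [ 525. -388.   83.] end [ 524.6 -388.3  109.6]
12 x [-1.0, 0.711, 0.08, 0.854, -0.0073, 0.0, 0.0061] mid [ 533. -322.  110.] end [ 545.5 -256.3  109.6]
```

```bash
python3 -m handwheel '[[-1,0.512,0,-0.427,0,0,0],[-1,0.512,0,-0.427,0,0,0],[-1,0.512,0,-0.427,0,0,0],[-1,0.512,0,-0.427,0,0,0],[-1,0.512,0,-0.427,0,0,0],[-1,0.512,0,-0.427,0,0,0]]' >/dev/null; python3 -m handwheel '[[-1,0.711,0.08,0.854,-0.0073,0,0.0061],[-1,0.711,0.08,0.854,-0.0073,0,0.0061],[-1,0.711,0.08,0.854,-0.0073,0,0.0061],[-1,0.711,0.08,0.854,-0.0073,0,0.0061],[-1,0.711,0.08,0.854,-0.0073,0,0.0061],[-1,0.711,0.08,0.854,-0.0073,0,0.0061],[-1,0.711,0.08,0.854,-0.0073,0,0.0061],[-1,0.711,0.08,0.854,-0.0073,0,0.0061],[-1,0.711,0.08,0.854,-0.0073,0,0.0061],[-1,0.711,0.08,0.854,-0.0073,0,0.0061],[-1,0.711,0.08,0.854,-0.0073,0,0.0061],[-1,0.711,0.08,0.854,-0.0073,0,0.0061]]'; python3 -m handwheel '[[-1,0,0,0,0,0,0],[-1,0,0,0,0,0,0],[-1,0,0,0,0,0,0]]'
python3 - <<'E'
from h import *
import cv2
report()
p=snapshot('wrist');cv2.imwrite('pics/w4.png',p['image'][:,:,::-1])
for q in('lifter','lifter_grip','tray','tray_mouth','tray_bay','rib_top','tile'):
    print(q,[(round(d['conf'],2),d['location'].round(1) if hasattr(d['location'],'round') else d['location']) for d in place_of(p,q)[:2]])
K,R,t=p['intrinsics'],p['R'],p['t']
for n,x in dict(mouthL=(-106,36,7),mouthR=(-106,-36,7),wallL=(-106,50.5,18),wallR=(-106,-50.5,18),ribL=(0,50.5,17),ribR=(0,-50.5,17)).items():
    c=K@(R@(TR@np.r_[x,1])[:3]+t);print(n,(c[:2]/c[2]).round(1))
for n,x in dict(tipL=(50,30,1),tipR=(50,-30,1)).items():
    c=K@(R@(lif()@np.r_[x,1])[:3]+t);print(n,(c[:2]/c[2]).round(1))
E
```

```text
time: 7.7
tool_pos: [545.6, -255.9, 110.1]
tcp_rot: [-179.9, -50.1, 81.5]
ft_force: [-0.3, -0.5, -1.8]
finger_gap: 18.9
grip_force: 107.5
time: 7.95
tool_pos: [545.4, -256.9, 109.9]
tcp_rot: [-179.9, -50.1, 81.6]
ft_force: [0.1, -0.9, -2.2]
finger_gap: 18.7
grip_force: 107.6
t 7.95 tray: origin [-2.007e+02  1.000e-01  4.010e+01] tip [-150.7    0.2   40. ] pitch 0.1 yaw 0.0 F(tray) [-0.9 -0.2 -2.2] j [-50.  40.  72.  36. 103. -45.]
lifter [(0.98, [564.1, -150.1, 42.1])]
lifter_grip [(0.8, [542.3, -255.3, 112.2])]
tray [(0.96, [593.2, 48.0, -1.2])]
tray_mouth [(0.91, [576.9, -60.0, 5.2])]
tray_bay [(0.79, [600.3, 117.6, 11.3])]
rib_top [(0.69, [591.2, 44.4, 16.4])]
tile [(0.98, [579.7, -4.8, 14.8])]
mouthL [288.8 114.4]
mouthR [357.6 114.3]
wallL [273.5 106.5]
wallR [372.9 106.3]
ribL [280.8  44.9]
ribR [365.3  44.8]
tipL [289.1 122.1]
tipR [356.9 122.1]
```

View pics/w4.png

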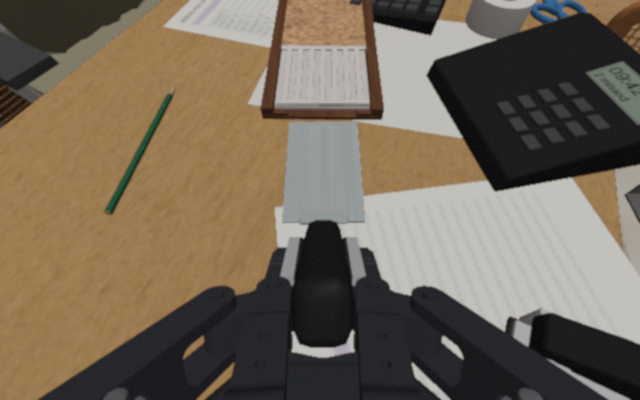

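The blade is at (287–358, 122–222) and its predicted tip row of 122 matches. The tray's mouth end is at about row 105–117, columns 264–382. I'll enlarge that area with the model overlaid.

```bash
python3 - <<'E'
from h import *
import cv2
p=snapshot('wrist');im=p['image'][:,:,::-1].copy();np.save('w4.npy',im);np.savez('w4cam.npz',K=p['intrinsics'],R=p['R'],t=p['t'])
K,R,t=p['intrinsics'],p['R'],p['t'];f=6;x0,y0=255,30
c=cv2.resize(im[y0:y0+95,x0:x0+132],None,fx=f,fy=f,interpolation=cv2.INTER_CUBIC)
def P(x):
    q=K@(R@(TR@np.r_[x,1])[:3]+t);q=q[:2]/q[2];return tuple(int(v) for v in ((q[0]-x0+.5)*f,(q[1]-y0+.5)*f))
def ln(a,b,col):cv2.line(c,P(a),P(b),col,1)
for y in(-50.5,50.5):ln((-106,y,18),(0,y,18),(0,255,0))
for y in(-63.5,63.5):ln((-106,y,18),(0,y,18),(0,255,255))
ln((-106,-63,18),(-106,63,18),(255,255,0))
for x in(-3,3):ln((x,-50,17),(x,50,17),(255,0,0))
for y in(-36,36):ln((-106,y,7),(-60,y,7),(255,0,255))
ln((-106,-63,0),(-106,63,0),(0,0,255))
cv2.imwrite('pics/w4c.png',c)
E
```

```text
(no output)
```

View pics/w4c.png

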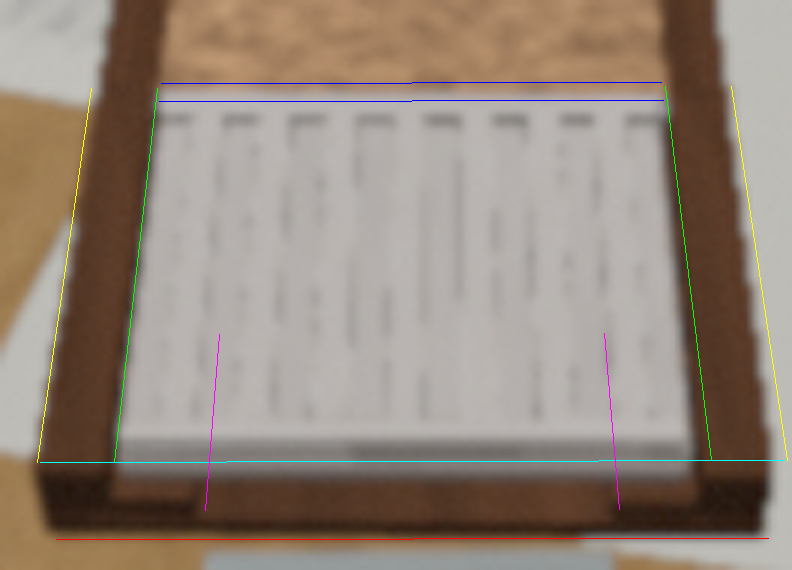

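The overlay shows the channel sides at crop columns 200 and 615 and the rib at rows 85–108. The model fits to about 1 mm if the tray's yaw is reduced by about 0.6°, so I adopt yaw 81.1 and y 47.8.

```bash
sed -i 's/TR=LP(\[590,48.5,0\],81.7)/TR=LP([590,47.8,0],81.1)/' h.py; python3 - <<'E'
from h import *
report()
T=cur();T1=tool_for(-190,18);T2=tool_for(-164,8.1)
rows(T,T1,4,-1);rows(T1,T2,4,-1);rows(T2,tool_for(-58,8.1),24,-1)
E
```

```text
t 8.4 tray: origin [-199.6   -1.7   39.7] tip [-149.6   -1.2   39.6] pitch 0.1 yaw 0.6 F(tray) [-0.1 -0.1 -1.2] j [-50.  40.  73.  36. 103. -45.]
4 x [-1.0, -0.266, -0.074, 0.531, -0.0023, 0.0002, 0.0014] mid [ 545. -252.   98.] end [ 543.9 -246.7   87.6]
4 x [-1.0, 0.226, -0.001, 0.658, -0.0, -0.0, -0.0] mid [ 546. -234.   83.] end [ 547.9 -221.    77.7]
24 x [-1.0, 0.283, -0.001, 0.339, -0.0, -0.0, -0.0] mid [ 556. -169.   78.] end [ 564.3 -116.3   77.7]
```

```bash
python3 -m handwheel '[[-1,-0.266,-0.074,0.531,-0.0023,0,0.0014],[-1,-0.266,-0.074,0.531,-0.0023,0,0.0014],[-1,-0.266,-0.074,0.531,-0.0023,0,0.0014],[-1,-0.266,-0.074,0.531,-0.0023,0,0.0014],[-1,0.226,0,0.658,0,0,0],[-1,0.226,0,0.658,0,0,0],[-1,0.226,0,0.658,0,0,0],[-1,0.226,0,0.658,0,0,0],[-1,0,0,0,0,0,0]]' >/dev/null
for i in 1 2 3; do python3 -m handwheel '[[-1,0,0,0,0,0,0]]' >/dev/null; python3 -c "
from h import *
report()"; done
python3 - <<'E'
from h import *
import cv2
p=snapshot('wrist');im=p['image'][:,:,::-1].copy()
K,R,t=p['intrinsics'],p['R'],p['t'];f=5;x0,y0=245,60
c=cv2.resize(im[y0:y0+115,x0:x0+155],None,fx=f,fy=f,interpolation=cv2.INTER_CUBIC)
def P(x):
    q=K@(R@(TR@np.r_[x,1])[:3]+t);q=q[:2]/q[2];return tuple(int(v) for v in ((q[0]-x0+.5)*f,(q[1]-y0+.5)*f))
def ln(a,b,col):cv2.line(c,P(a),P(b),col,1)
for y in(-50.5,50.5):ln((-106,y,18),(0,y,18),(0,255,0))
for x in(-3,3):ln((x,-50,17),(x,50,17),(255,0,0))
for y in(-36,36):ln((-106,y,7),(-60,y,7),(255,0,255))
ln((-106,-63,0),(-106,63,0),(0,0,255))
ln((-114,-30,9.3),(-114,30,9.3),(255,255,0))
cv2.imwrite('pics/w5c.png',c)
E
```

```text
t 9.23 tray: origin [-163.2    0.2    8.1] tip [-113.2    0.2    8. ] pitch 0.0 yaw 0.1 F(tray) [ 0.1  0.  -2. ] j [-48.  39.  78.  37.  98. -45.]
t 9.32 tray: origin [-164.    -0.2    8.3] tip [-114.    -0.2    8.2] pitch 0.1 yaw 0.0 F(tray) [-0.8 -0.2 -1.3] j [-48.  39.  78.  37.  98. -45.]
t 9.4 tray: origin [-164.3   -0.3    8.3] tip [-114.3   -0.3    8.2] pitch 0.1 yaw 0.0 F(tray) [ 0.6  0.4 -2.4] j [-48.  39.  78.  37.  98. -45.]
```

View pics/w5c.png

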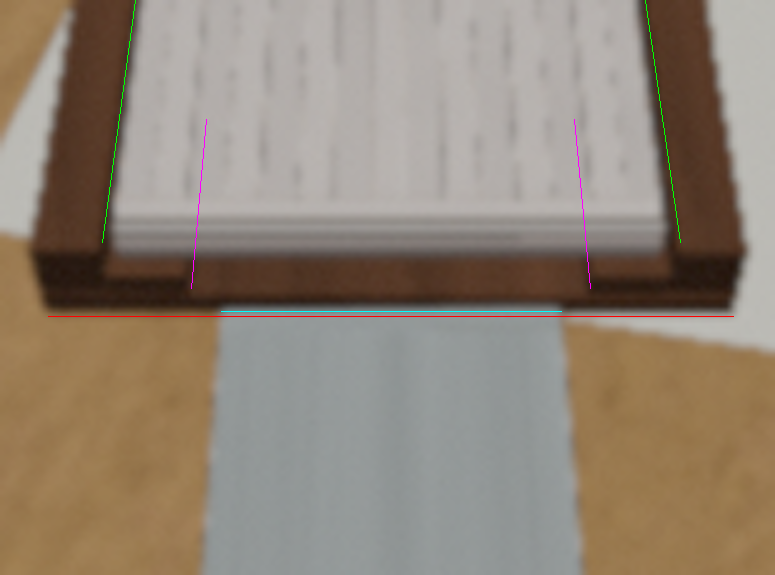

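The blade (220–562) is centred on the channel (191–590), with its tip right in front of the mouth. Inserting now.

```bash
R='python3 -c "from h import *;report()"'
python3 -m handwheel '[[-1,0.15,0,0.18,0,0,0],[-1,0.15,0,0.18,0,0,0],[-1,0.2,0,0.24,0,0,0],[-1,0.2,0,0.24,0,0,0],[-1,0.2,0,0.24,0,0,0],[-1,0.2,0,0.24,0,0,0],[-1,0.2,0,0.24,0,0,0],[-1,0.2,0,0.24,0,0,0]]' >/dev/null; eval $R
python3 -m handwheel '[[-1,0.283,0,0.339,0,0,0],[-1,0.283,0,0.339,0,0,0],[-1,0.283,0,0.339,0,0,0]]' >/dev/null; eval $R
```

```text
t 10.12 tray: origin [-140.   -0.    8.] tip [-90.  -0.   8.] pitch 0.1 yaw 0.0 F(tray) [-0.1  0.  -2.2] j [-46.  37.  80.  38.  97. -45.]
t 10.37 tray: origin [-1.267e+02 -1.000e-01  8.000e+00] tip [-76.7  -0.    8. ] pitch 0.1 yaw 0.0 F(tray) [ 0.3 -0.9 -2. ] j [-45.  36.  82.  38.  96. -45.]
```

```bash
R='python3 -c "from h import *;report()"'
python3 -m handwheel '[[-1,0.283,0,0.339,0,0,0],[-1,0.283,0,0.339,0,0,0],[-1,0.283,0,0.339,0,0,0],[-1,0.283,0,0.339,0,0,0],[-1,0.283,0,0.339,0,0,0],[-1,0.283,0,0.339,0,0,0],[-1,0.283,0,0.339,0,0,0]]' >/dev/null; eval $R
python3 -m handwheel '[[-1,0.283,0,0.339,0,0,0],[-1,0.283,0,0.339,0,0,0],[-1,0.283,0,0.339,0,0,0],[-1,0.283,0,0.339,0,0,0],[-1,0.283,0,0.339,0,0,0],[-1,0.283,0,0.339,0,0,0],[-1,0,0,0,0,0,0]]' >/dev/null; eval $R
```

```text
t 10.95 tray: origin [-95.9  -0.1   8. ] tip [-45.9  -0.1   8. ] pitch 0.1 yaw 0.0 F(tray) [-1.5  0.4 -1.6] j [-43.  34.  85.  39.  94. -44.]
t 11.53 tray: origin [-68.8   0.1   8.1] tip [-18.8   0.1   8. ] pitch 0.0 yaw 0.1 F(tray) [ 0.3  0.3 -1.6] j [-41.  33.  87.  40.  92. -43.]
```

```bash
R='python3 -c "from h import *;report()"'
python3 -m handwheel '[[-1,0.192,0,0.23,0,0,0],[-1,0.192,0,0.23,0,0,0],[-1,0.192,0,0.23,0,0,0],[-1,0,0,0,0,0,0]]' >/dev/null; eval $R
python3 -m handwheel '[[-1,0.064,0,0.077,0,0,0],[-1,0.064,0,0.077,0,0,0],[-1,0,0,0,0,0,0]]' >/dev/null; eval $R
python3 - <<'E'
from h import *
T=tool_for(-57,8.1)
def piv(T,px,pz,dth,n):
    "rotate lifter about its own point (px,0,pz)"
    A=LP([px,0,pz],0);B=LP([0,0,0],0,dth)
    T1=T@X@A@B@np.linalg.inv(A)@np.linalg.inv(X);return rows(T,T1,n,-1)
Ts=[T]
piv(T,50,1.5,30,12)
piv(T,50,1.5,90,36)
E
```

```text
t 11.87 tray: origin [-60.3  -0.    8.1] tip [-10.3   0.    8. ] pitch 0.0 yaw 0.0 F(tray) [ 0.1  1.2 -1.7] j [-41.  32.  88.  41.  92. -43.]
t 12.12 tray: origin [-58.7  -0.1   8. ] tip [-8.7 -0.1  8. ] pitch 0.0 yaw 0.0 F(tray) [ 0.2 -0.6 -1.5] j [-41.  32.  88.  41.  92. -42.]
12 x [-1.0, 0.724, -0.001, -0.197, -0.0, -0.0436, -0.0001] mid [568. -93. 116.] end [573.  -60.7 147.6]
36 x [-1.0, 0.724, -0.001, -0.197, -0.0, -0.0436, -0.0001] mid [579. -22. 170.] end [599.4 108.2 167.7]
```

```bash
R='python3 -c "from h import *;report()"'
python3 -m handwheel '[[-1,0.064,0,0.077,0,0,0],[-1,0.064,0,0.077,0,0,0],[-1,0,0,0,0,0,0]]' >/dev/null; eval $R
python3 -m handwheel '[[-1,0.362,0,-0.099,0,-0.0218,0],[-1,0.362,0,-0.099,0,-0.0218,0],[-1,0.724,0,-0.197,0,-0.0436,0],[-1,0.724,0,-0.197,0,-0.0436,0],[-1,0.724,0,-0.197,0,-0.0436,0]]' >/dev/null; eval $R
python3 -m handwheel '[[-1,0.724,0,-0.197,0,-0.0436,0],[-1,0.724,0,-0.197,0,-0.0436,0],[-1,0.724,0,-0.197,0,-0.0436,0],[-1,0.724,0,-0.197,0,-0.0436,0],[-1,0.724,0,-0.197,0,-0.0436,0],[-1,0.724,0,-0.197,0,-0.0436,0]]' >/dev/null; eval $R
```

```text
t 12.37 tray: origin [-56.7  -0.2   8. ] tip [-6.7 -0.1  8. ] pitch 0.0 yaw 0.0 F(tray) [ 0.7  0.1 -0.9] j [-40.  32.  88.  41.  91. -42.]
t 12.78 tray: origin [-56.6  -0.3  17.1] tip [-7.4 -0.3  8.2] pitch 10.3 yaw -0.0 F(tray) [-0.6  0.4 -2.8] j [-36.  23.  92.  35.  87. -36.]
t 13.28 tray: origin [-53.   -0.6  30.3] tip [-7.8 -0.6  9. ] pitch 25.3 yaw -0.0 F(tray) [-2.  -0.1 -2.6] j [-27.  12.  95.  24.  81. -23.]
```

```bash
R='python3 -c "from h import *;report()"'
python3 -m handwheel '[[-1,0.724,0,-0.197,0,-0.0436,0],[-1,0.724,0,-0.197,0,-0.0436,0],[-1,0.724,0,-0.197,0,-0.0436,0],[-1,0.724,0,-0.197,0,-0.0436,0],[-1,0.724,0,-0.197,0,-0.0436,0],[-1,0.724,0,-0.197,0,-0.0436,0]]' >/dev/null; eval $R
python3 -m handwheel '[[-1,0.724,0,-0.197,0,-0.0436,0],[-1,0.724,0,-0.197,0,-0.0436,0],[-1,0.724,0,-0.197,0,-0.0436,0],[-1,0.724,0,-0.197,0,-0.0436,0],[-1,0,0,0,0,0,0]]' >/dev/null; eval $R
python3 - <<'E'
from h import *
import cv2
p=snapshot('side');c=cv2.resize(p['image'][150:300,180:400,::-1],None,fx=3.5,fy=3.5);cv2.imwrite('pics/s1.png',c)
E
```

```text
t 13.78 tray: origin [-47.2  -1.   42.2] tip [-9.1 -1.1  9.9] pitch 40.3 yaw -0.1 F(tray) [-6.3  1.8  1.5] j [-15.   7.  95.  10.  79.  -8.]
t 14.2 tray: origin [-39.4  -1.5  49.7] tip [-7.4 -1.5 11.3] pitch 50.3 yaw -0.1 F(tray) [-7.2  1.8  5. ] j [-6.  7. 93. -0. 79.  3.]
```

View pics/s1.png

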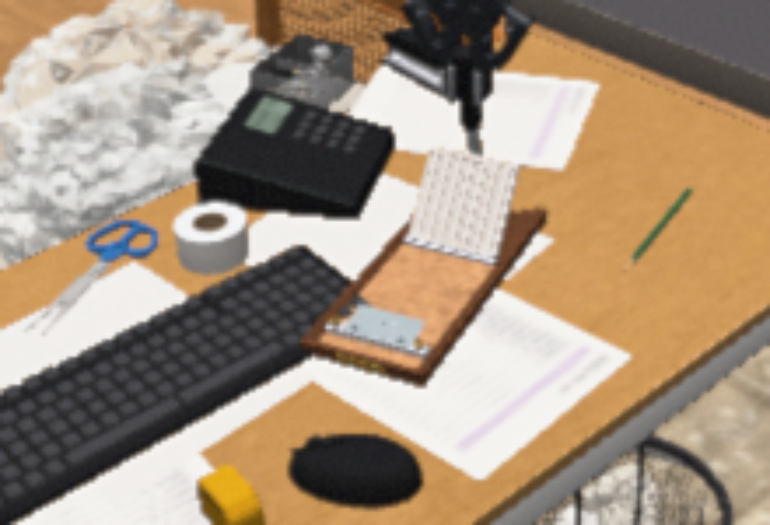

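The tile stands tilted on the blade at the rib, bars towards the cork bay. The 7 N along the blade means the tile is binding between the rib and the lifter's neck, so I retract along the blade.

```bash
R='python3 -c "from h import *;report()"'
python3 -m handwheel '[[-1,-0.16,0,-0.19,0,0,0],[-1,-0.16,0,-0.19,0,0,0],[-1,-0.16,0,-0.19,0,0,0],[-1,0,0,0,0,0,0]]' >/dev/null; eval $R
python3 -m handwheel '[[-1,0,0,0,0,0,0]]' >/dev/null; eval $R
```

```text
t 14.58 tray: origin [-45.1  -0.2  52.8] tip [-12.9  -0.2  14.5] pitch 50.0 yaw 0.0 F(tray) [-0.9  0.3 -1. ] j [-6.  7. 93.  0. 80.  3.]
t 14.67 tray: origin [-45.1  -0.1  52.4] tip [-12.9  -0.1  14.1] pitch 50.0 yaw 0.0 F(tray) [-0.9  0.5 -2.6] j [-6.  7. 93.  0. 80.  3.]
```

```bash
cat >> h.py <<'E'
def tip_at(x,z,pitch,y=0):
    "tool pose with lifter's upper tip edge at tray (x,y,z)"
    A=LP([0,0,0],0,pitch);o=np.array([x,y,z])-A[:3,:3]@[50,0,1.5]
    return tool_for(o[0],o[2],pitch,y=o[1])
E
python3 - <<'E'
from h import *
A=tip_at(-11.8,15.2,50);A=rows(A,tip_at(-8.2,17,70),8,-1)
A=rows(A,tip_at(-5,19.5,88),8,-1)
A=rows(A,tip_at(-3,20.5,100),12,-1)
A=rows(A,tip_at(-2,21.5,115),12,-1)
E
```

```text
8 x [-1.0, 0.766, -0.001, -0.226, -0.0, -0.0436, -0.0001] mid [585.  18. 187.] end [590.3  49.5 188.8]
8 x [-1.0, 0.673, -0.0, -0.226, -0.0, -0.0393, -0.0001] mid [595.  77. 187.] end [598.9 104.7 179.8]
12 x [-1.0, 0.295, -0.0, -0.1, -0.0, -0.0175, -0.0] mid [602. 122. 173.] end [604.2 138.2 164.3]
12 x [-1.0, 0.359, -0.0, -0.114, -0.0, -0.0218, -0.0] mid [607. 156. 151.] end [609.6 172.8 136. ]
```

```bash
R='python3 -c "from h import *;report()"'
python3 -m handwheel '[[-1,0.766,0,-0.226,0,-0.0436,0],[-1,0.766,0,-0.226,0,-0.0436,0],[-1,0.766,0,-0.226,0,-0.0436,0],[-1,0.766,0,-0.226,0,-0.0436,0]]' >/dev/null; eval $R
python3 -m handwheel '[[-1,0.766,0,-0.226,0,-0.0436,0],[-1,0.766,0,-0.226,0,-0.0436,0],[-1,0.766,0,-0.226,0,-0.0436,0],[-1,0.766,0,-0.226,0,-0.0436,0]]' >/dev/null; eval $R
```

```text
t 15.0 tray: origin [-36.3  -0.3  58.8] tip [-11.4  -0.3  15.5] pitch 60.1 yaw 0.0 F(tray) [-0.5  0.2 -2.4] j [  3.  10.  90. -10.  83.  13.]
t 15.33 tray: origin [-26.9  -0.3  63.5] tip [-10.   -0.3  16.5] pitch 70.2 yaw 0.0 F(tray) [-3.4  0.3 -1.1] j [ 11.  15.  85. -19.  87.  22.]
```

```bash
R='python3 -c "from h import *;report()"'
python3 -m handwheel '[[-1,0.673,0,-0.226,0,-0.0393,0],[-1,0.673,0,-0.226,0,-0.0393,0]]' >/dev/null; eval $R
python3 -m handwheel '[[-1,0.673,0,-0.226,0,-0.0393,0],[-1,0.673,0,-0.226,0,-0.0393,0]]' >/dev/null; eval $R
```

```text
t 15.5 tray: origin [-22.5  -0.2  65.5] tip [-9.2 -0.2 17.3] pitch 74.7 yaw 0.1 F(tray) [-3.2 -0.5 -1.9] j [ 14.  18.  83. -22.  89.  25.]
t 15.67 tray: origin [-17.8  -0.2  67.1] tip [-8.3 -0.1 18. ] pitch 79.1 yaw 0.1 F(tray) [-2.7  0.3 -1.9] j [ 17.  22.  80. -26.  92.  28.]
```

```bash
R='python3 -c "from h import *;report()"'
python3 -m handwheel '[[-1,0.673,0,-0.226,0,-0.0393,0],[-1,0.673,0,-0.226,0,-0.0393,0],[-1,0.673,0,-0.226,0,-0.0393,0],[-1,0.673,0,-0.226,0,-0.0393,0]]' >/dev/null; eval $R
python3 -m handwheel '[[-1,0.295,0,-0.1,0,-0.0175,0],[-1,0.295,0,-0.1,0,-0.0175,0],[-1,0.295,0,-0.1,0,-0.0175,0]]' >/dev/null; eval $R
python3 - <<'E'
from h import *
import cv2
p=snapshot('side');c=cv2.resize(p['image'][150:300,180:400,::-1],None,fx=3.5,fy=3.5);cv2.imwrite('pics/s2.png',c)
E
```

```text
t 16.0 tray: origin [-7.9 -0.2 69.3] tip [-6.3 -0.2 19.4] pitch 88.1 yaw 0.1 F(tray) [-3.2  0.2 -0.5] j [ 22.  29.  74. -32.  98.  33.]
t 16.25 tray: origin [-4.6 -0.3 69.4] tip [-5.4 -0.2 19.4] pitch 91.0 yaw 0.1 F(tray) [-0.7  0.6 -2.5] j [ 24.  32.  72. -34. 100.  34.]
```

View pics/s2.png

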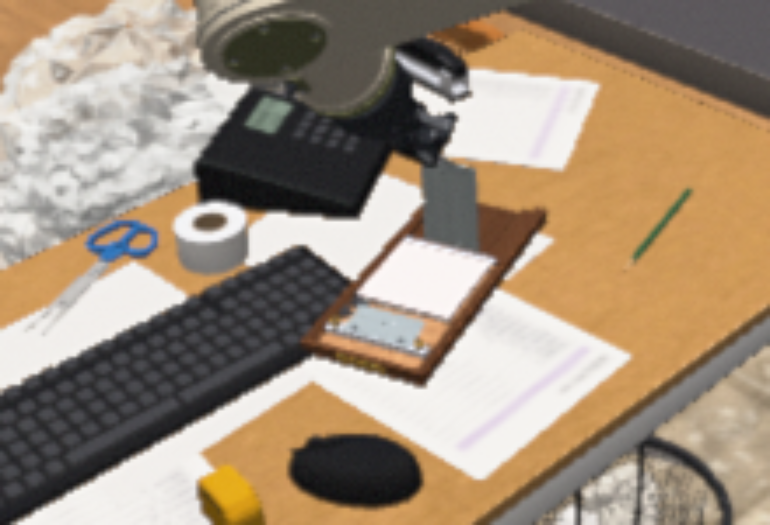

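The tile has already toppled. It lies glazed face up in the cork bay at (355–495, 240–320) in the crop, with the blade clear behind it. I back off to a pushing attitude and measure the rear edge.

```bash
python3 - <<'E'
from h import *
A=cur();A=rows(A,tip_at(-12,30,80),3,-1);rows(A,tip_at(-25,40,30),12,-1)
E
```

```text
3 x [-1.0, -1.5, -0.005, 0.219, -0.0009, 0.0646, 0.0004] mid [599. 102. 184.] end [594.3  75.1 197.5]
12 x [-1.0, -1.307, 0.001, 0.327, 0.0001, 0.0727, 0.0001] mid [582.  -4. 205.] end [570.2 -78.5 178. ]
```

```bash
python3 -m handwheel '[[-1,-1.5,0,0.219,0,0.0646,0],[-1,-1.5,0,0.219,0,0.0646,0],[-1,-1.5,0,0.219,0,0.0646,0]]' >/dev/null
python3 -m handwheel '[[-1,-1.307,0,0.327,0,0.0727,0],[-1,-1.307,0,0.327,0,0.0727,0],[-1,-1.307,0,0.327,0,0.0727,0],[-1,-1.307,0,0.327,0,0.0727,0],[-1,-1.307,0,0.327,0,0.0727,0],[-1,-1.307,0,0.327,0,0.0727,0],[-1,-1.307,0,0.327,0,0.0727,0],[-1,-1.307,0,0.327,0,0.0727,0],[-1,-1.307,0,0.327,0,0.0727,0],[-1,-1.307,0,0.327,0,0.0727,0],[-1,-1.307,0,0.327,0,0.0727,0],[-1,-1.307,0,0.327,0,0.0727,0]]' >/dev/null
python3 -m handwheel '[[-1,0,0,0,0,0,0],[-1,0,0,0,0,0,0]]' >/dev/null
python3 - <<'E'
from h import *
import cv2
report()
I=np.linalg.inv(TR)
for n in('wrist','side','top'):
    p=snapshot(n)
    for q in('tile','tray_bay','rib_top','tray'):
        print(n,q,[(round(d['conf'],2),(I@np.r_[d['location'],1])[:3].round(1)) for d in place_of(p,q)[:1]])
    if n=='top':
        # tile outline corners
        pass
    m=trace(p,'tile')
    if m:
        m=m[0]['pixels'];K,R,t=p['intrinsics'],p['R'],p['t'];C=-R.T@t
        c,_=cv2.findContours(m.astype(np.uint8),0,1);c=max(c,key=cv2.contourArea)
        for P in cv2.boxPoints(cv2.minAreaRect(c)) if n=='top' else cv2.approxPolyDP(c,4,True)[:,0]:
            d=R.T@np.linalg.inv(K)@np.array([P[0],P[1],1.]);print(n,P,(I@np.r_[C+d*(21-C[2])/d[2],1])[:2].round(1))
p=snapshot('wrist');im=p['image'][:,:,::-1].copy()
cv2.imwrite('pics/w6.png',cv2.resize(im[:230,220:420],None,fx=2.6,fy=2.6,interpolation=cv2.INTER_CUBIC))
E
```

```text
t 17.72 tray: origin [-71.8   0.3  63.7] tip [-28.5   0.2  38.7] pitch 30.0 yaw -0.1 F(tray) [ 0.1 -0.6 -2. ] j [-25.   9.  94.  20.  84. -19.]
wrist tile [(0.61, array([61.5, -3.1, 25.5]))]
wrist tray_bay []
wrist rib_top [(0.89, array([-1.4, -2.6, 17.2]))]
wrist tray [(0.73, array([ 1.5, -1.3,  0.2]))]
wrist [272   0] [95.7 48.4]
wrist [273  91] [ 7.2 47.3]
wrist [373  91] [  6.7 -47.1]
wrist [373   0] [ 95.1 -48.2]
side tile [(0.82, array([58.9, -3.4, 23. ]))]
side tray_bay [(0.56, array([74.4, -1.5, 14.9]))]
side rib_top [(0.87, array([ 0.4, -4.1, 20.1]))]
side tray [(0.56, array([-1.6,  0.8, -1.9]))]
side [282 234] [111.9 -45.8]
side [308 241] [113.2  50.8]
side [319 225] [16.1 47.6]
side [294 220] [ 22.  -45.8]
top tile [(0.77, array([60.8,  1. , 23.3]))]
top tray_bay [(0.63, array([67.9,  3.6,  9.1]))]
top rib_top [(0.66, array([ 0.8,  2.9, 20.3]))]
top tray [(0.58, array([-0.9,  1.5, -0.1]))]
top [264.45947 211.24324] [105.8  48.3]
top [270.      177.99998] [106.9 -49.3]
top [304.37836 183.72972] [  6.7 -47.6]
top [298.83783 216.97298] [ 7.  49.8]
```

View pics/w6.png

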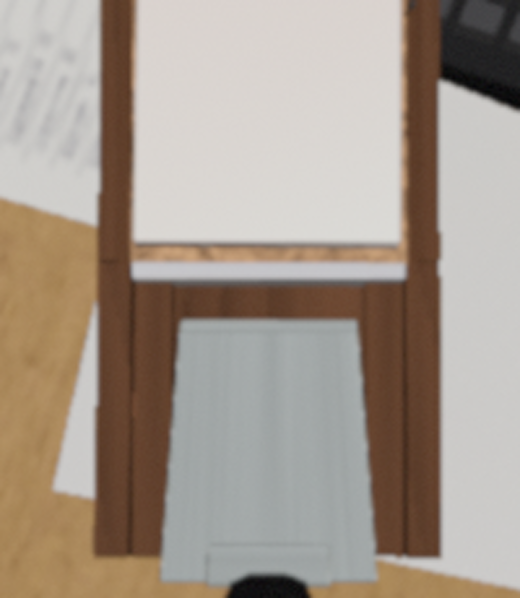

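The tile lies flat, face up and square in the cork bay. Cork shows between its rear edge (crop row 245) and the rib (row 262), putting the rear edge at tray x ≈ 7–8.

```bash
python3 - <<'E'
from h import *
A=cur();A=rows(A,tip_at(-6,20.5,30),8,-1);B=rows(A,tip_at(0,19.2,30),4,-1);B=rows(B,tip_at(1,19.2,30),1,-1)
C=tip_at(28,19.2,30);C=rows(C,tip_at(25,19.2,30),2,-1);C=rows(C,tip_at(25,16.3,30),3,-1)
E
```

```text
8 x [-1.0, 0.144, -0.004, 0.321, -0.0001, -0.0001, -0.0001] mid [572. -69. 169.] end [573.2 -59.7 158.5]
4 x [-1.0, 0.13, -0.0, 0.082, -0.0, -0.0, -0.0] mid [574. -57. 158.] end [574.1 -53.8 157.2]
1 x [-1.0, 0.094, -0.0, 0.035, 0.0, -0.0, -0.0] mid [574. -54. 157.] end [574.2 -52.8 157.2]
2 x [-1.0, -0.141, 0.0, -0.052, 0.0, 0.0, -0.0] mid [578. -28. 157.] end [578.  -29.1 157.2]
3 x [-1.0, -0.033, -0.0, 0.091, 0.0, -0.0, -0.0] mid [578. -29. 156.] end [578.  -29.1 154.3]
```

```bash
R='python3 -c "from h import *;report()"'
python3 -m handwheel '[[-1,0.144,0,0.321,0,0,0],[-1,0.144,0,0.321,0,0,0],[-1,0.144,0,0.321,0,0,0],[-1,0.144,0,0.321,0,0,0],[-1,0.144,0,0.321,0,0,0],[-1,0.144,0,0.321,0,0,0],[-1,0.144,0,0.321,0,0,0],[-1,0.144,0,0.321,0,0,0],[-1,0,0,0,0,0,0]]' >/dev/null; eval $R
python3 -m handwheel '[[-1,0.13,0,0.082,0,0,0],[-1,0.13,0,0.082,0,0,0],[-1,0.13,0,0.082,0,0,0],[-1,0.13,0,0.082,0,0,0],[-1,0,0,0,0,0,0]]' >/dev/null; eval $R
python3 -m handwheel '[[-1,0.141,0,0.052,0,0,0],[-1,0.141,0,0.052,0,0,0],[-1,0.141,0,0.052,0,0,0],[-1,0.141,0,0.052,0,0,0],[-1,0.141,0,0.052,0,0,0],[-1,0.141,0,0.052,0,0,0]]' >/dev/null; eval $R
```

```text
t 19.42 tray: origin [-49.3   0.3  43.6] tip [-5.9  0.4 18.7] pitch 29.9 yaw 0.1 F(tray) [ 0.9 -0.2 -3.3] j [-23.   9.  95.  20.  81. -18.]
t 19.83 tray: origin [-43.8  -0.5  43.4] tip [-0.5 -0.5 18.4] pitch 29.9 yaw 0.0 F(tray) [-0.3 -0.4 -0.3] j [-22.   9.  95.  20.  81. -17.]
t 20.33 tray: origin [-34.9  -0.1  42.8] tip [ 8.4 -0.1 17.9] pitch 30.0 yaw 0.0 F(tray) [-1.7 -0.1 -0.7] j [-21.   9.  96.  20.  81. -17.]
```

```bash
R='python3 -c "from h import *;report()"'
python3 -m handwheel '[[-1,0.141,0,0.052,0,0,0],[-1,0.141,0,0.052,0,0,0],[-1,0.141,0,0.052,0,0,0],[-1,0.141,0,0.052,0,0,0]]' >/dev/null; eval $R
python3 -m handwheel '[[-1,0.141,0,0.052,0,0,0],[-1,0.141,0,0.052,0,0,0],[-1,0.141,0,0.052,0,0,0],[-1,0.141,0,0.052,0,0,0]]' >/dev/null; eval $R
python3 -m handwheel '[[-1,-0.141,0,-0.052,0,0,0],[-1,-0.141,0,-0.052,0,0,0],[-1,-0.033,0,0.091,0,0,0],[-1,-0.033,0,0.091,0,0,0],[-1,-0.033,0,0.091,0,0,0],[-1,0,0,0,0,0,0]]' >/dev/null; eval $R
```

```text
t 20.67 tray: origin [-28.7  -0.1  42.9] tip [14.6 -0.1 18. ] pitch 29.9 yaw 0.0 F(tray) [-1.7 -1.  -2.4] j [-21.   9.  96.  20.  80. -16.]
t 21.0 tray: origin [-22.7  -0.2  43. ] tip [20.7 -0.2 18.1] pitch 29.9 yaw 0.0 F(tray) [-1.4 -0.4 -2.9] j [-20.   9.  96.  20.  80. -16.]
t 21.5 tray: origin [-25.8  -0.   39.8] tip [17.5  0.  14.9] pitch 29.9 yaw 0.0 F(tray) [ 0.1 -0.  -2.7] j [-21.   9.  96.  20.  80. -16.]
```

```bash
R='python3 -c "from h import *;report()"'
python3 -m handwheel '[[-1,0.094,0,0.035,0,0,0],[-1,0.094,0,0.035,0,0,0],[-1,0.094,0,0.035,0,0,0],[-1,0.094,0,0.035,0,0,0],[-1,0.094,0,0.035,0,0,0],[-1,0.094,0,0.035,0,0,0]]' >/dev/null; eval $R
python3 -m handwheel '[[-1,0.094,0,0.035,0,0,0],[-1,0.094,0,0.035,0,0,0],[-1,0.094,0,0.035,0,0,0],[-1,0.094,0,0.035,0,0,0]]' >/dev/null; eval $R
python3 -m handwheel '[[-1,0.094,0,0.035,0,0,0],[-1,0.094,0,0.035,0,0,0],[-1,0.094,0,0.035,0,0,0],[-1,0.094,0,0.035,0,0,0]]' >/dev/null; eval $R
python3 -m handwheel '[[-1,0.094,0,0.035,0,0,0],[-1,0.094,0,0.035,0,0,0],[-1,0.094,0,0.035,0,0,0],[-1,0.094,0,0.035,0,0,0]]' >/dev/null; eval $R
```

```text
t 22.0 tray: origin [-20.   -0.4  40.2] tip [23.4 -0.4 15.2] pitch 30.0 yaw 0.0 F(tray) [-1.4 -0.2 -0.8] j [-20.   9.  96.  20.  80. -15.]
t 22.33 tray: origin [-15.8  -0.3  40.2] tip [27.6 -0.3 15.2] pitch 29.9 yaw 0.0 F(tray) [-1.6  0.9 -0.4] j [-20.   9.  96.  20.  80. -15.]
t 22.67 tray: origin [-11.7  -0.3  40.2] tip [31.6 -0.3 15.2] pitch 29.9 yaw 0.0 F(tray) [-1.6 -0.2 -0.8] j [-19.   9.  96.  20.  79. -15.]
t 23.0 tray: origin [-8.1 -0.4 40.2] tip [35.2 -0.4 15.2] pitch 30.0 yaw 0.0 F(tray) [-4.5  0.2  0.7] j [-19.   9.  96.  20.  79. -14.]
```

```bash
R='python3 -c "from h import *;report()"'
for i in 1; do
python3 -m handwheel '[[-1,0.094,0,0.035,0,0,0],[-1,0.094,0,0.035,0,0,0],[-1,0.094,0,0.035,0,0,0]]' >/dev/null; eval $R
python3 -m handwheel '[[-1,0.094,0,0.035,0,0,0],[-1,0.094,0,0.035,0,0,0],[-1,0.094,0,0.035,0,0,0]]' >/dev/null; eval $R
python3 -m handwheel '[[-1,0.094,0,0.035,0,0,0],[-1,0.094,0,0.035,0,0,0],[-1,0.094,0,0.035,0,0,0]]' >/dev/null; eval $R
done
```

```text
t 23.25 tray: origin [-5.2 -0.6 40.3] tip [38.1 -0.6 15.3] pitch 30.0 yaw -0.0 F(tray) [-6.5  0.3  2.1] j [-19.   9.  96.  20.  79. -14.]
t 23.5 tray: origin [-2.  -0.6 40.3] tip [41.3 -0.6 15.3] pitch 30.0 yaw -0.0 F(tray) [-6.5  0.4  0.8] j [-18.   9.  96.  20.  79. -14.]
t 23.75 tray: origin [ 0.8 -0.6 40.3] tip [44.2 -0.6 15.3] pitch 30.0 yaw -0.0 F(tray) [-6.5  0.5  2.7] j [-18.   9.  96.  20.  79. -14.]
```

```bash
R='python3 -c "from h import *;report()"'
python3 -m handwheel '[[-1,0.094,0,0.035,0,0,0],[-1,0.094,0,0.035,0,0,0],[-1,0.094,0,0.035,0,0,0]]' >/dev/null; eval $R
python3 -m handwheel '[[-1,0.094,0,0.035,0,0,0],[-1,0.094,0,0.035,0,0,0],[-1,0.094,0,0.035,0,0,0]]' >/dev/null; eval $R
python3 -m handwheel '[[-1,0.094,0,0.035,0,0,0],[-1,0.094,0,0.035,0,0,0]]' >/dev/null; eval $R
```

```text
t 24.0 tray: origin [ 3.5 -0.8 40.4] tip [46.8 -0.8 15.4] pitch 30.0 yaw -0.0 F(tray) [-8.1 -0.4  3.6] j [-18.   9.  96.  20.  79. -13.]
t 24.25 tray: origin [ 6.1 -1.  40.6] tip [49.4 -1.1 15.6] pitch 30.0 yaw -0.0 F(tray) [-9.7  0.7  3.7] j [-17.   9.  96.  20.  79. -13.]
t 24.42 tray: origin [ 7.8 -1.2 40.7] tip [51.1 -1.2 15.7] pitch 30.1 yaw -0.0 F(tray) [-10.9   0.4   6.4] j [-17.   9.  96.  20.  79. -13.]
```

```bash
R='python3 -c "from h import *;report()"'
python3 -m handwheel '[[-1,0.017,0,-0.047,0,0,0],[-1,0.017,0,-0.047,0,0,0],[-1,0,0,0,0,0,0]]' >/dev/null; eval $R
python3 -m handwheel '[[-1,0.017,0,-0.047,0,0,0],[-1,0,0,0,0,0,0]]' >/dev/null; eval $R
python3 - <<'E'
from h import *
import cv2
I=np.linalg.inv(TR)
for n in('top','side'):
    p=snapshot(n)
    for q in('tile',):
        print(n,q,[(round(d['conf'],2),(I@np.r_[d['location'],1])[:3].round(1)) for d in place_of(p,q)[:1]])
    if n=='side':
        c=cv2.resize(p['image'][200:270,250:350,::-1],None,fx=7,fy=7,interpolation=cv2.INTER_CUBIC);cv2.imwrite('pics/s3.png',c)
E
```

```text
t 24.67 tray: origin [ 8.5 -0.5 40.8] tip [51.8 -0.5 15.8] pitch 30.0 yaw -0.0 F(tray) [-6.5 -0.3 -0.5] j [-17.   9.  96.  20.  79. -13.]
t 24.83 tray: origin [ 8.6 -0.3 41. ] tip [51.9 -0.3 16. ] pitch 30.0 yaw 0.0 F(tray) [-4.8 -1.  -2.3] j [-17.   9.  96.  20.  79. -13.]
top tile [(0.65, array([100. ,  -2. ,  26.8]))]
side tile [(0.81, array([104.3,  -4.5,  23.8]))]
```

View pics/s3.png

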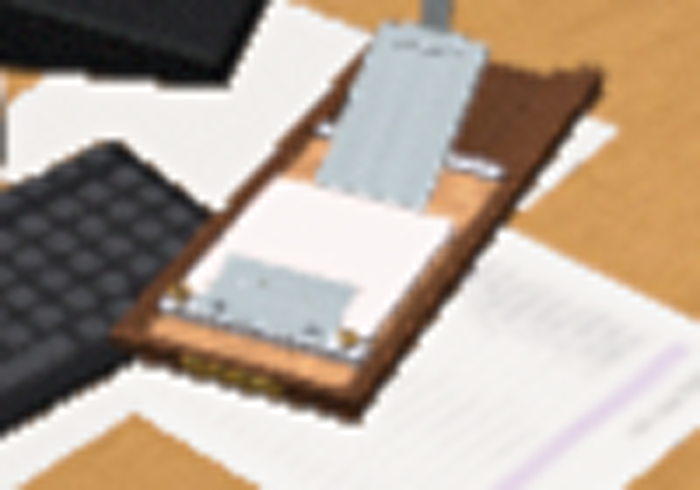

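The tile is under the strip, its leading edge close to the bar at (170–370, 300–350). Continuing in 0.5 mm rows, with a little lift to avoid pressing down.

```bash
R='python3 -c "from h import *;report()"'
python3 -m handwheel '[[-1,0.05,0,0.008,0,0,0],[-1,0.05,0,0.008,0,0,0],[-1,0.05,0,0.008,0,0,0],[-1,0,0,0,0,0,0]]' >/dev/null; eval $R
python3 -m handwheel '[[-1,0.05,0,0.008,0,0,0],[-1,0.05,0,0.008,0,0,0],[-1,0,0,0,0,0,0]]' >/dev/null; eval $R
```

```text
t 25.37 tray: origin [ 9.8 -0.2 41.1] tip [53.1 -0.2 16.1] pitch 30.0 yaw 0.0 F(tray) [-6.1 -0.8 -2. ] j [-17.   9.  96.  20.  79. -13.]
t 25.62 tray: origin [10.8 -0.2 41.6] tip [54.1 -0.2 16.6] pitch 30.0 yaw 0.0 F(tray) [-7.  -0.5 -0.6] j [-17.   9.  96.  20.  79. -13.]
```

```bash
R='python3 -c "from h import *;report()"'
python3 -m handwheel '[[-1,0.047,0,0.0175,0,0,0],[-1,0.047,0,0.0175,0,0,0],[-1,0,0,0,0,0,0]]' >/dev/null; eval $R
python3 -m handwheel '[[-1,0.047,0,0.0175,0,0,0],[-1,0.047,0,0.0175,0,0,0],[-1,0,0,0,0,0,0]]' >/dev/null; eval $R
python3 -m handwheel '[[-1,0.047,0,0.0175,0,0,0],[-1,0,0,0,0,0,0]]' >/dev/null; eval $R
```

```text
t 25.87 tray: origin [11.2 -0.4 41.9] tip [54.5 -0.4 16.8] pitch 30.1 yaw 0.0 F(tray) [-9.5  0.3  0.5] j [-17.   9.  96.  20.  79. -12.]
t 26.12 tray: origin [11.6 -0.6 42. ] tip [54.8 -0.6 16.9] pitch 30.1 yaw -0.0 F(tray) [-11.6   1.8   3.3] j [-17.   8.  96.  20.  79. -12.]
t 26.28 tray: origin [11.8 -0.7 42.1] tip [55.  -0.7 17. ] pitch 30.1 yaw -0.0 F(tray) [-13.4   1.9   4.7] j [-17.   8.  96.  20.  79. -12.]
```

Motion stopped and force began rising steeply at tip x ≈ 54.6, so the bar is met with a total of 13 N, most of it strip friction. I back off now and check.

```bash
R='python3 -c "from h import *;report()"'
python3 -m handwheel '[[-1,-0.094,0,-0.035,0,0,0],[-1,-0.094,0,-0.035,0,0,0],[-1,-0.094,0,-0.035,0,0,0],[-1,-0.094,0,-0.035,0,0,0],[-1,-0.1,0,-0.15,0,0,0],[-1,-0.1,0,-0.25,0,0,0],[-1,-0.1,0,-0.4,0,0,0],[-1,-0.1,0,-0.6,0,0,0],[-1,-0.1,0,-0.6,0,0,0],[-1,-0.1,0,-0.6,0,0,0],[-1,-0.1,0,-0.6,0,0,0],[-1,0,0,0,0,0,0]]' >/dev/null; eval $R
python3 - <<'E'
from h import *
import cv2
I=np.linalg.inv(TR)
for n in('top','side'):
    p=snapshot(n);print(n,[(round(d['conf'],2),(I@np.r_[d['location'],1])[:3].round(1)) for d in place_of(p,'tile')[:1]])
a=cv2.resize(p['image'][205:265,255:345,::-1],None,fx=8,fy=8,interpolation=cv2.INTER_CUBIC);cv2.imwrite('pics/s4.png',a)
A=cur();B=tool_for(-215,45);A=rows(A,B,18,-1);rows(A,tool_for(-215,5),8,-1)
E
```

```text
t 27.28 tray: origin [-8.1 -1.5 71.5] tip [35.2 -1.6 46.6] pitch 30.0 yaw -0.1 F(tray) [ 0.1 -0.8 -1.7] j [-19.   7.  95.  20.  82. -13.]
top [(0.67, array([102.3,  -0.4,  23.7]))]
side []
18 x [-1.0, -1.41, 0.001, -0.495, -0.0, 0.029, -0.0] mid [ 559. -149.  166.] end [ 540.  -271.4  114.6]
8 x [-1.0, -0.384, -0.0, 0.32, 0.0, 0.0, 0.0] mid [ 540. -271.   95.] end [ 540.  -271.4   74.6]
```

View pics/s4.png

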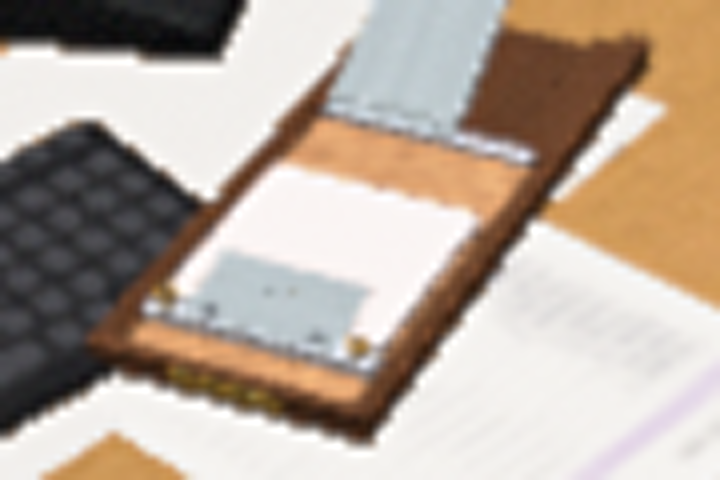

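The tile lies flat under the strip against the bar, with no gap showing at (150–380, 310–365). I've now viewed 12 pictures, two over the allowance of ten, so I won't view any more. Next I put the lifter down.

```bash
R='python3 -c "from h import *;report()"'
python3 -m handwheel '[[-1,-1.41,0,-0.495,0,0.029,0],[-1,-1.41,0,-0.495,0,0.029,0],[-1,-1.41,0,-0.495,0,0.029,0],[-1,-1.41,0,-0.495,0,0.029,0],[-1,-1.41,0,-0.495,0,0.029,0],[-1,-1.41,0,-0.495,0,0.029,0],[-1,-1.41,0,-0.495,0,0.029,0],[-1,-1.41,0,-0.495,0,0.029,0],[-1,-1.41,0,-0.495,0,0.029,0]]' >/dev/null; eval $R
python3 -m handwheel '[[-1,-1.41,0,-0.495,0,0.029,0],[-1,-1.41,0,-0.495,0,0.029,0],[-1,-1.41,0,-0.495,0,0.029,0],[-1,-1.41,0,-0.495,0,0.029,0],[-1,-1.41,0,-0.495,0,0.029,0],[-1,-1.41,0,-0.495,0,0.029,0],[-1,-1.41,0,-0.495,0,0.029,0],[-1,-1.41,0,-0.495,0,0.029,0],[-1,-1.41,0,-0.495,0,0.029,0],[-1,0,0,0,0,0,0]]' >/dev/null; eval $R
python3 -m handwheel '[[-1,-0.384,0,0.32,0,0,0],[-1,-0.384,0,0.32,0,0,0],[-1,-0.384,0,0.32,0,0,0],[-1,-0.384,0,0.32,0,0,0],[-1,-0.384,0,0.32,0,0,0],[-1,-0.384,0,0.32,0,0,0],[-1,-0.384,0,0.32,0,0,0],[-1,0,0,0,0,0,0],[-1,0,0,0,0,0,0]]' >/dev/null; eval $R
```

```text
t 28.23 tray: origin [-113.3    0.    70.7] tip [-65.    0.   57.9] pitch 14.9 yaw 0.0 F(tray) [-0.  -0.5 -1.1] j [-38.  19.  88.  30.  92. -33.]
t 29.07 tray: origin [-216.6    1.4   41.9] tip [-166.6    1.3   42.1] pitch -0.2 yaw -0.1 F(tray) [-0.1  0.4 -3.7] j [-51.  41.  71.  36. 104. -45.]
t 29.82 tray: origin [-214.8    0.3    9.9] tip [-164.8    0.3    9.9] pitch -0.0 yaw 0.0 F(tray) [-0.3 -1.3 -2.1] j [-51.  43.  72.  36. 102. -46.]
```

```bash
R='python3 -c "from h import *;report()"'
python3 -m handwheel '[[-1,-0.077,0,0.064,0,0,0],[-1,-0.077,0,0.064,0,0,0],[-1,-0.077,0,0.064,0,0,0],[-1,-0.077,0,0.064,0,0,0],[-1,-0.077,0,0.064,0,0,0],[-1,-0.077,0,0.064,0,0,0],[-1,-0.077,0,0.064,0,0,0],[-1,-0.077,0,0.064,0,0,0],[-1,0,0,0,0,0,0]]' >/dev/null; eval $R
python3 -m handwheel '[[-1,-0.0385,0,0.032,0,0,0],[-1,-0.0385,0,0.032,0,0,0],[-1,0,0,0,0,0,0]]' >/dev/null; eval $R
python3 -m handwheel '[[-1,-0.0385,0,0.032,0,0,0],[-1,0,0,0,0,0,0]]' >/dev/null; eval $R
```

```text
t 30.57 tray: origin [-2.151e+02  1.000e-01  2.300e+00] tip [-1.651e+02  1.000e-01  2.300e+00] pitch 0.0 yaw 0.0 F(tray) [ 0.6 -0.3 -1.1] j [-51.  44.  72.  36. 101. -47.]
t 30.82 tray: origin [-215.3   -0.     1.6] tip [-165.3   -0.     1.6] pitch 0.0 yaw 0.0 F(tray) [-0.9  0.2  2.7] j [-51.  44.  71.  36. 101. -47.]
t 30.98 tray: origin [-2.154e+02 -2.000e-01  1.200e+00] tip [-1.654e+02 -1.000e-01  1.200e+00] pitch 0.0 yaw 0.0 F(tray) [-3.2  0.2  4.3] j [-51.  44.  71.  36. 101. -47.]
```

```bash
R='python3 -c "from h import *;report()"'
python3 -m handwheel '[[-1,0.0385,0,-0.032,0,0,0],[-0.45,0,0,0,0,0,0],[-0.3,0,0,0,0,0,0],[-0.1,0,0,0,0,0,0],[0.3,0,0,0,0,0,0],[1,0,0,0,0,0,0],[1,0,0,0,0,0,0],[1,0,0,0,0,0,0],[1,0,0,0,0,0,0],[1,0,0,0,0,0,0]]'
python3 -m handwheel '[[1,0,0,-0.6,0,0,0],[1,0,0,-1,0,0,0],[1,0,0,-1.2,0,0,0],[1,0,0,-1.2,0,0,0],[1,0,0,-1.2,0,0,0],[1,0,0,-1.2,0,0,0],[1,0,0,-1.2,0,0,0],[1,0,0,-1.2,0,0,0],[1,1,0,-0.5,0,0,0],[1,1.5,0,-0.5,0,0,0],[1,1.5,0,-0.5,0,0,0],[1,0,0,0,0,0,0]]'
python3 - <<'E'
from h import *
I=np.linalg.inv(TR)
for n in('top','wrist','side'):
    p=snapshot(n)
    for q in('tile','lifter','lifter_grip'):print(n,q,[(round(d['conf'],2),(I@np.r_[d['location'],1])[:3].round(1)) for d in place_of(p,q)[:1]])
E
```

```text
time: 31.82
tool_pos: [540.0, -271.5, 70.8]
tcp_rot: [-180.0, -50.2, 81.0]
ft_force: [0.2, -0.0, 0.0]
finger_gap: 85.6
grip_force: 0.0
time: 32.82
tool_pos: [532.8, -324.5, 171.5]
tcp_rot: [179.6, -50.0, 81.4]
ft_force: [0.1, 0.1, 0.2]
finger_gap: 85.5
grip_force: 0.0
top tile [(0.97, array([106.1,  -3.7,  24.3]))]
top lifter [(0.82, array([-211.2,   -0.9,    5.3]))]
top lifter_grip [(0.96, array([-319.4,    1. ,   68.2]))]
wrist tile [(0.89, array([102.4,  -2.6,  25. ]))]
wrist lifter [(0.63, array([102.4,  -1.2,  25.7]))]
wrist lifter_grip [(0.74, array([-319.8,    2.8,   73.2]))]
side tile [(0.71, array([101.3,  -2.5,  22.6]))]
side lifter [(0.83, array([-2.123e+02, -1.100e+00, -1.000e-01]))]
side lifter_grip [(0.84, array([-321.2,    0. ,   70.6]))]
```

```bash
python3 -c "
from bench import *
print(hand_in())"
```

```text
the job is handed in; nothing more can be done
None
```

I handed the job in at about 33 s: the tile lies face up and flat under the strip against the stop bar, and the lifter stands on its blade clear of the tray. Three faults: the tile bound briefly between rib and lifter (about 10 N) during the turn, the last push reached 13.4 N in total at the lifter, and I viewed 12 pictures instead of 10.

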